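# Shelve a short jar and a tall shaker by height in a stepped rack

## Robot

A 6-joint arm with a two-finger parallel gripper is mounted at the origin on a cart in front of the work surface, level with it; the furniture and walls round the work are solid. World frame = base frame: x ahead of the robot, y to its left, z up, the work surface at z = 0. Lengths are in m, angles in rad, forces in N, time in s.
With the tool pointing down it reaches from about 0.225 to 0.875 m from the base axis. Payload 3.4 kg.
Tool frame: the origin (TCP) lies at the very end of the fingers, on their centre line; the grasp point (between the pads) lies 19 mm behind it (manip.hold_point_z is the distance from the TCP to the grasp point, in m); z points along the fingers, y is the line along which they close (so a half turn about z gives the same grasp; the last joint's range is limited). The gripper opens to 85 mm and grips with 20 to 120 N. Pads are 22 mm wide; open, the fingers measure 114 mm over their backs; the gripper's body (76 mm by 85 mm) begins 54 mm behind the grasp point. The pads swing forward as they close: fully open they stand 13 mm farther back than shut.
Start: joints at [-1.338, 0.276, 1.505, -0, 1.361, -0.121], TCP at [0.199, -0.539, 0.231] pointing down, gripper open.
Joint ranges: [-2.89, 2.89], [-0.75, 2.08], [0.22, 2.7], [-1.18, 4.32], [0.11, 2.71], [-2.7, 2.7]. Speed limits (rad/s): [2.57, 2.57, 3.14, 3.14, 3.14, 3.14].

## Interface

Orientations are given as a unit quaternion [w, x, y, z].
In Python, from rig import readout, viewer, order, manip gives the robot as it stands. The module is installed in compiled form; this text tells all that it offers.
- The arm moves only by the tool send_rows, never from a script. Its arguments are lists of equal length, an entry for each row: "xyz": the shift along the world's x, y, z in m, a list of three; "delta_rot": the turn, a rotation vector about the world's x, y, z in degrees, a list of three. In form: {"xyz": [[tx, ty, tz], ...], "delta_rot": [[wx, wy, wz], ...]}. A call has 1 to 12 rows; each row shifts and turns the commanded pose from where the row before left it; what a row does not reach is not made up. A row lasts 1/10 s, in which the tool goes at most 50 mm and 8.59 degrees, less where a joint would pass 70% of its speed; a pose out of reach is approached as far as the arm can. A call with a gripper value outside its range is refused whole. "gripper" is the finger opening in m, from 0 to 0.0854, set as the call begins (left out, the last holds). The fingers move at their own pace and stop on an object; "force" is the grip in N (left out, the last holds). Time passes only in rows, so rows that do not move let the fingers close. It gives the time, the measured TCP pose, the force, the opening and the grip force at its end, in the units of the state.
- readout.get_state(): the state, without advancing time (a new reading comes with each control period).
- viewer.get_image(name): name is "scene" or "top"; returns a dict with "color" (400x640x3 uint8, red, green, blue), "depth" (400x640 float32, m along the optical axis (not along the pixel's ray), 0 where there is no reading), "K" (3x3 intrinsics, pixels), "camera_from_world" (4x4, takes a point from world to camera coordinates). Camera axes: x right, y up, looking along -z (the intrinsics and any distortion apply to the point x, -y, -z); pixel columns grow to the right and rows downward; lengths in m; the calibration is good to about 2 mm. A picture is of the moment at which its call begins.
- order.sign_off(): hands the job in; it is judged then, once.
The state is a dict: "clock": time; "qpos": joint angles; "qd": joint speeds; "effort": joint torques, N m; "position": TCP position; "ee_rot": TCP orientation; "contact_force": force on the tool from outside, world axes, zero at the start; "moment": the same for the moment, N m; "width": finger opening in m; "gripper_force": force on a finger pad.
Only numpy, scipy, OpenCV 4.12 (cv2) and the standard library are available. Lean on these libraries where they do the work, as an engineer would, in place of code of your own. Each camera call takes 0.05 s, during which the arm holds its last target. There are 200 camera calls.

## Task

Put the short dark biscuit jar on the lower tier of the plywood rack and the tall sprinkle shaker on the upper tier, where each fits by its height. Both must stand upright on their tier's board and be tucked in under the board above it, with no more than about a centimetre still sticking out in front; never tip them over, and leave the two jars already in the rack where they are.

Things in the scene. Friction and masses are not known exactly. Their poses are not given: they have to be found in the camera images.
- rack: fixed plywood stepped rack, 270 deep (x), 280 wide (y), 224 high; origin on the table under its centre; x points in, away from its open front and the robot, y left, z up. Three 12 mm boards, flush at the back, no lips: base (lower tier), middle board (upper tier), roof. 10 mm cheeks close only the sides of the covered parts (260 mm apart); a 6 mm panel closes the back.
- low_mouth (a point): point on the lower tier's surface (12 mm over the table), mid-width, straight below the middle board's front edge; axes as the rack's. At +x the covered space: 78 mm clear height, 179 mm deep; at -x the open ledge, 85 mm deep. The middle board's top is 90 mm above this point.
- high_mouth (a point): point on the upper tier's surface (102 mm over the table), mid-width, straight below the roof's front edge; axes as the rack's. At +x the covered space: 110 mm clear height, 89 mm deep; at -x the open ledge, 90 mm deep. The roof's top is 122 mm above this point.
- short_jar_center (a point): centre (33.5 mm above its underside) of the short jar: clear round can of dark brown biscuits, body 56 mm in diameter up to 58 mm, black lid 60 mm in diameter, 67 mm high in all, about 75 g; z along its axis. Loose, upright on the table, on the left or the right in front of the rack.
- shaker_center (a point): centre (47.5 mm above its underside) of the tall sprinkle shaker: round, light brown sprinkles in a clear body with a white perforated cap, rigid all the way up, 46 mm in diameter, 95 mm high, about 110 g; z along its axis. Loose, upright on the table, on the other side in front of the rack.
- stock_short_center (a point): centre (33.5 mm above its underside) of a short jar of light tan biscuits, 60 mm in diameter, 67 mm high, already standing loose under cover on the left half of the lower tier; not to be moved.
- stock_tall_center (a point): centre (48 mm above its underside) of a large jar of dark biscuits with a black lid, 86 mm in diameter, 96 mm high, already standing loose under cover on the right half of the upper tier; not to be moved.
Mind the look-alikes: they are no part of the job. Leave any blue or purple look-alike of the part that bears shaker_center alone.

How it is judged:
At the end, for the whole second after the job is handed in: The short dark jar stands upright (0.1 rad; underside within 6 mm of the board) on the lower tier and the shaker likewise on the upper tier, each with at most 15 mm sticking out in front of the edge of the board above; the two stock jars are within 30 mm of where they stood (x of short_jar_center in the frame of low_mouth between 0.015 and 0.155 m and y of short_jar_center in the frame of low_mouth between -0.11 and 0.11 m and z of short_jar_center in the frame of low_mouth between 0.0275 and 0.0395 m and angle between each of short_jar_center, shaker_center's own z axis and vertical below 0.1 rad and x of shaker_center in the frame of high_mouth between 0.008 and 0.075 m and y of shaker_center in the frame of high_mouth between -0.115 and 0.115 m and z of shaker_center in the frame of high_mouth between 0.0415 and 0.0535 m and distance of each of stock_short_center, stock_tall_center from where it was at the start of the episode below 0.03 m); the robot touches nothing.
It fails at once if the short jar or the shaker is tipped over (by more than 0.8 rad) (angle between any of short_jar_center, shaker_center's own z axis and vertical above 0.8 rad).
It fails at once if a jar already in the rack is shifted by more than 30 mm or tipped by more than 0.5 rad (distance of any of stock_short_center, stock_tall_center from where it was at the start of the episode above 0.03 m or angle between any of stock_short_center, stock_tall_center's own z axis and vertical above 0.5 rad).
It also fails if it takes over 72 s, if anything falls off the work surface, if the arm or the gripper's body presses on something with over 40 N, if the wrist force passes 120 N, or if a joint passes its speed limit or range.

## Working session

There is one attempt and no reset: what is moved stays moved. The work goes in short steps, Python scripts to look and compute and a tool call to move; the robot and the scene stay as the last step left them, time stands still between calls to the robot, and variables do not carry over. Pictures are saved under pics/ and viewed, at most 11 in all, crops included, and the job is handed in when it is done.

Besides the shell and the picture viewer there is one more tool, called after "Call:" as a command line: name --argument value ..., lists and objects as JSON in quotes. send_rows: Moves the arm, as the interface text tells. Its arguments: {"type":"object","properties":{"xyz":{"type":"array"},"delta_rot":{"type":"array"},"gripper":{"type":"number"},"force":{"type":"number"}},"required":["xyz","delta_rot"]}

```bash
mkdir -p pics; cat > h.py <<'E'
import numpy as np, cv2
from rig import readout, viewer, order, manip
def grab(n, tag):
    d=viewer.get_image(n); np.savez(f'pics/{tag}.npz',**{k:np.asarray(v) for k,v in d.items()})
    cv2.imwrite(f'pics/{tag}.png',d['color'][:,:,::-1]); return d
def load(tag): return dict(np.load(f'pics/{tag}.npz'))
def cloud(d):
    z=d['depth'].astype(float); v,u=np.mgrid[:z.shape[0],:z.shape[1]]; K=d['K']
    p=np.stack([(u-K[0,2])*z/K[0,0],-(v-K[1,2])*z/K[1,1],-z,np.ones_like(z)],-1)
    w=p@np.linalg.inv(d['camera_from_world']).T
    w[z==0]=np.nan
    return w[...,:3]
E
python3 - <<'E'
from h import *
a=grab('scene','s0'); b=grab('top','t0')
print(readout.get_state()); print(a['K'],b['K'],a['camera_from_world'],b['camera_from_world'])
E
```

```text
{'clock': 0.1, 'qpos': array([-1.33800335e+00,  2.76535095e-01,  1.50595461e+00, -3.54167530e-05,
        1.36072326e+00, -1.20970968e-01]), 'qd': array([ 7.99124468e-05, -1.34803900e-03, -3.37084486e-03, -9.69719044e-04,
        9.90259708e-04, -9.53558756e-04]), 'effort': array([ 1.03810646e-03, -4.17699301e+01, -2.46405762e+01, -2.02143879e-04,
        5.85031608e-03,  1.91898005e-05]), 'position': array([ 0.19909118, -0.53894936,  0.23054501]), 'ee_rot': array([-8.07923937e-04,  9.84396153e-01,  1.75964646e-01, -6.25621397e-05]), 'contact_force': array([ 0.34490796, -0.29559846,  0.660504  ]), 'moment': array([-0.05762959,  0.00921265, -0.03705815]), 'gripper_force': 0.0, 'width': 0.08562927350540786}
[[378.25203833   0.         311.51821625]
 [  0.         378.25203833 196.46840734]
 [  0.           0.           1.        ]] [[411.05324848   0.         318.68497493]
 [  0.         411.05324848 197.60405914]
 [  0.           0.           1.        ]] [[-0.48550218 -0.87422774  0.00367268  0.27616104]
 [ 0.62634327 -0.34490265  0.69909675 -0.44892187]
 [-0.60990306  0.34171336  0.71501765 -0.86675344]
 [ 0.          0.          0.          1.        ]] [[ 0.02313262 -0.99956888  0.0180812  -0.03401999]
 [ 0.99561452  0.02467342  0.09023826 -0.54758579]
 [-0.09064548  0.01591446  0.99575606 -1.25885055]
 [ 0.          0.          0.          1.        ]]
```

View pics/s0.png

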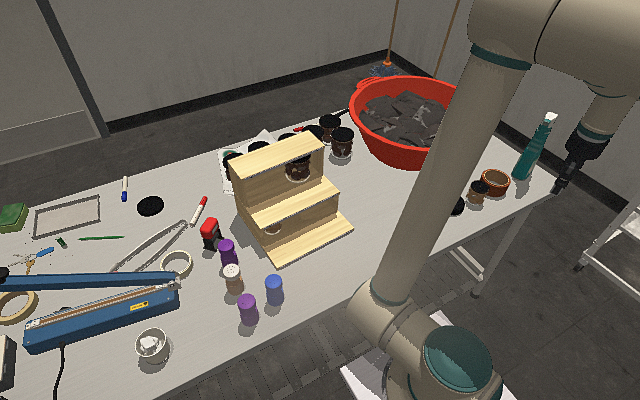

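View pics/t0.png

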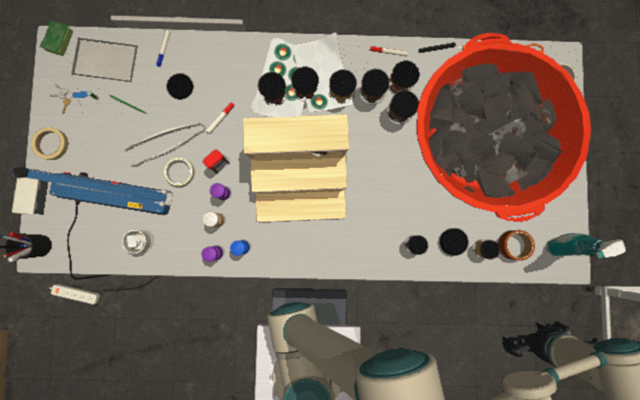

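The top view shows the shaker, with its white cap, at (212,218). Its look-alikes are purple at (219,190) and (211,253) and blue at (239,247). Short jar candidates on the right are (417,244), (453,241) and (486,249). The black-lidded jars behind the rack at y≈85 are not in front of it. I'll check with crops and heights.

```bash
python3 - <<'E'
from h import *
t=load('t0'); s=load('s0'); W=cloud(t); S=cloud(s)
for u,v in [(212,218),(219,190),(211,253),(239,247),(417,244),(453,241),(486,249),(270,205),(330,205),(270,178),(330,178),(270,135),(330,135),(150,220),(390,180),(180,85)]:
    print((u,v),np.round(np.nanmedian(W[v-2:v+3,u-2:u+3].reshape(-1,3),0),4))
# object clusters in front by height
def blob(W,u,v,r=14):
    p=W[v-r:v+r+1,u-r:u+r+1].reshape(-1,3); p=p[~np.isnan(p[:,0])]
    z0=np.nanmedian(W[v-1:v+2,u-1:u+2,2]); q=p[np.abs(p[:,2]-z0)<.008]
    return (q.min(0)+q.max(0))/2, np.ptp(q,0)[:2], z0, len(q)
for u,v in [(212,218),(417,244),(453,241),(486,249)]: print((u,v),blob(W,u,v))
# rack edges: roof, mid, base regions
for nm,z in [('roof',.224),('mid',.102),('base',.012)]:
    m=(np.abs(W[...,2]-z)<.005); m[:110]=0;m[225:]=0;m[:,:235]=0;m[:,360:]=0
    q=W[m][:,:2].astype(np.float32); r=cv2.minAreaRect(q); print(nm,len(q),r, cv2.boxPoints(r).round(3).tolist())
c=np.vstack([cv2.resize(t['color'][225:270,390:520],None,fx=6,fy=6,interpolation=2),cv2.resize(s['color'][160:220,430:560],None,fx=6,fy=5,interpolation=2)])
cv2.imwrite('pics/c1.png',c[:,:,::-1]); print(c.shape)
E
```

```text
(212, 218) [0.4743 0.2915 0.0943]
(219, 190) [0.5571 0.2746 0.0934]
(211, 253) [0.3726 0.2893 0.093 ]
(239, 247) [0.3918 0.2088 0.0956]
(417, 244) [ 0.4118 -0.3194  0.0644]
(453, 241) [ 0.423  -0.4429  0.0209]
(486, 249) [ 0.4016 -0.5278  0.0654]
(270, 205) [0.5222 0.1314 0.0116]
(330, 205) [ 0.527  -0.0573  0.0125]
(270, 178) [0.5954 0.1249 0.1023]
(330, 178) [ 0.6003 -0.0517  0.1031]
(270, 135) [0.6943 0.1161 0.2233]
(330, 135) [ 0.699  -0.0441  0.2242]
(150, 220) [4.666e-01 5.080e-01 2.000e-04]
(390, 180) [ 0.6127 -0.2491 -0.0014]
(180, 85) [0.9024 0.4335 0.0106]
(212, 218) (array([0.47143559, 0.29757663, 0.09336304]), array([0.04147684, 0.0419603 ]), np.float64(0.09463558267027294), 183)
(417, 244) (array([ 0.41038398, -0.32072821,  0.06564369]), array([0.05724638, 0.05759247]), np.float64(0.06542232981171647), 318)
(453, 241) (array([ 0.42180334, -0.44635992,  0.02045093]), array([0.08412932, 0.08392637]), np.float64(0.02033451352362614), 609)
(486, 249) (array([ 0.40051201, -0.53757623,  0.06493146]), array([0.05701894, 0.0600236 ]), np.float64(0.06452956585473424), 317)
roof 3
[... 179 characters left out ...]
49999988079071], [0.7590000033378601, -0.08799999952316284], [0.7400000095367432, 0.19200000166893005]]
mid 3381 ((0.6196814179420471, 0.04285300523042679), (0.11374906450510025, 0.28084200620651245), 3.7609708309173584) [[0.5540000200271606, 0.17900000512599945], [0.5720000267028809, -0.10100000351667404], [0.6859999895095825, -0.09399999678134918], [0.6669999957084656, 0.18700000643730164]]
base 2693 ((0.648259699344635, 0.049838125705718994), (0.3670049011707306, 0.3917223811149597), 1.6519182920455933) [[0.45899999141693115, 0.23999999463558197], [0.4699999988079071, -0.1509999930858612], [0.8370000123977661, -0.14100000262260437], [0.8259999752044678, 0.25099998712539673]]
(570, 780, 3)
```

View pics/c1.png

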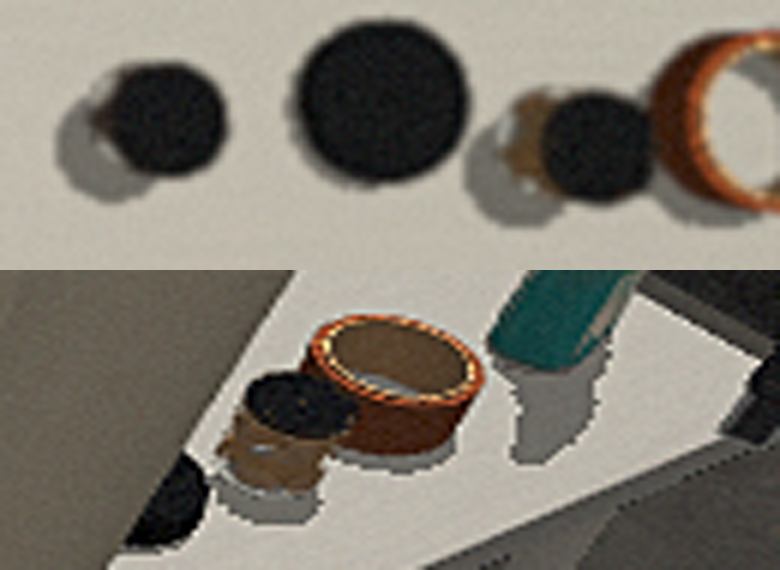

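Choice: short jar = top (417,244). Its body is dark, its top is at z 0.065 and its diameter is about 58 mm. (453,241) is a flat disc (z 0.02) and (486,249) has a tan body. Shaker = (212,218). The rack yaw is about 3.9°, low_mouth ≈ (0.563, 0.039) and high_mouth ≈ (0.652, 0.045), so the steps match the sizes given.

Call:
send_rows --xyz '[[0.0211, 0.0219, 0], [0.0211, 0.0219, 0], [0.0211, 0.0219, 0], [0.0211, 0.0219, 0], [0.0211, 0.0219, 0], [0.0211, 0.0219, 0], [0.0211, 0.0219, 0], [0.0211, 0.0219, 0], [0.0211, 0.0219, 0], [0.0211, 0.0219, 0], [0, 0, -0.04], [0, 0, -0.04]]' --delta_rot '[[0, 0, -1.64], [0, 0, -1.64], [0, 0, -1.64], [0, 0, -1.64], [0, 0, -1.64], [0, 0, -1.64], [0, 0, -1.64], [0, 0, -1.64], [0, 0, -1.64], [0, 0, -1.64], [0, 0, 0], [0, 0, 0]]' --gripper 0.085 --force 25

```text
clock: 1.3
position: [0.4116, -0.3202, 0.1514]
ee_rot: [0.001, 0.999, 0.035, 0.001]
contact_force: [-0.4, -0.6, 0.2]
width: 0.085
gripper_force: 0.0
```

```bash
cat >> h.py <<'E'
from scipy.spatial.transform import Rotation as R
def st():
    s=readout.get_state(); r=R.from_quat(np.r_[s['ee_rot'][1:],s['ee_rot'][0]]).as_matrix()
    print('t',round(s['clock'],2),'p',s['position'].round(4),'xt',r[:,0].round(3),'zt',r[:,2].round(3),'q',s['qpos'].round(2),'w',round(s['width'],4),s['gripper_force'],s['contact_force'].round(1))
E
python3 - <<'E'
from h import *
st()
s=load('s0'); S=cloud(s)
yaw=np.radians(3.9); ex=np.array([np.cos(yaw),np.sin(yaw)]); ey=np.array([-ex[1],ex[0]])
for nm,M,z0,z1 in [('hi',(.652,.045),.115,.2),('lo',(.563,.039),.02,.08)]:
    d=S[...,:2]-M; X=d@ex; Y=d@ey; m=(X>.0)&(X<(.08 if nm=='hi' else .16))&(abs(Y)<.12)&(S[...,2]>z0)&(S[...,2]<z1)
    print(nm,m.sum(),np.percentile(X[m],[2,50,98]).round(3),np.percentile(Y[m],[2,10,50,90,98]).round(3))
d=grab('top','t1'); cv2.imwrite('pics/c2.png',cv2.resize(d['color'][200:300,360:480],None,fx=5,fy=5,interpolation=2)[:,:,::-1])
E
```

```text
t 1.3 p [ 0.4116 -0.3202  0.1514] xt [0.998 0.07  0.002] zt [ 0.003 -0.003 -1.   ] q [-0.79  0.25  1.75 -0.    1.14  0.71] w 0.085 0.0 [-0.4 -0.6  0.2]
hi 430 [0.003 0.015 0.065] [-0.1   -0.087 -0.058 -0.036 -0.029]
lo 89 [0.021 0.029 0.049] [0.059 0.064 0.082 0.095 0.102]
```

View pics/c2.png

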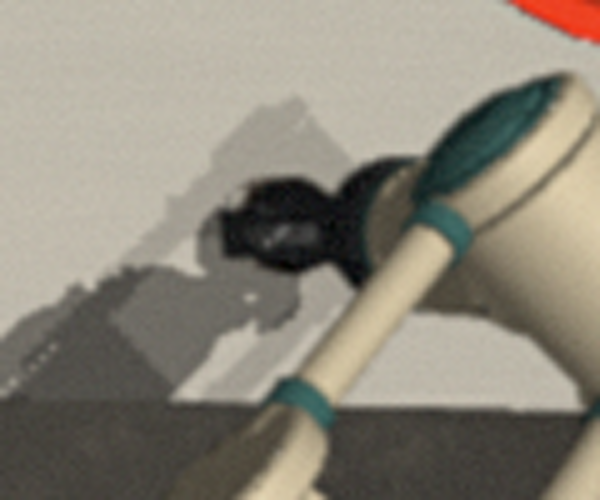

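The crop shows the gripper over the jar and hiding it; its fingers straddle the jar along y. The stock jars are where I assumed them, at rack y ≈ -0.06 (tall) and +0.07 (short). I'll go down and grip.

Call:
send_rows --xyz '[[-0.001, 0, -0.03], [0, 0, -0.03], [0, 0, -0.03], [0, 0, -0.02], [0, 0, -0.006], [0, 0, 0]]' --delta_rot '[[0, 0, 0], [0, 0, 0], [0, 0, 0], [0, 0, 0], [0, 0, 0], [0, 0, 0]]'

```text
clock: 1.95
position: [0.4089, -0.3203, 0.035]
ee_rot: [-0.001, 0.999, 0.034, -0.001]
contact_force: [-0.0, -0.5, 0.5]
width: 0.0848
gripper_force: 0.0
```

Call:
send_rows --xyz '[[0, 0, 0], [0, 0, 0], [0, 0, 0], [0, 0, 0], [0, 0, 0], [0, 0, 0], [0, 0, 0], [0, 0, 0]]' --delta_rot '[[0, 0, 0], [0, 0, 0], [0, 0, 0], [0, 0, 0], [0, 0, 0], [0, 0, 0], [0, 0, 0], [0, 0, 0]]' --gripper 0.05 --force 25

```text
clock: 2.75
position: [0.4102, -0.3214, 0.0369]
ee_rot: [0.001, 0.999, 0.034, 0.001]
contact_force: [-0.3, 0.3, 6.5]
width: 0.0581
gripper_force: 26.0
```

Call:
send_rows --xyz '[[0, 0, 0.02], [0, 0, 0.03], [0, 0, 0.02], [0.0149, 0.0372, 0], [0.0149, 0.0372, 0], [0.0149, 0.0372, 0], [0.0149, 0.0372, 0], [0.0149, 0.0372, 0], [0.0149, 0.0372, 0], [0.0149, 0.0372, 0], [0.0149, 0.0372, 0], [0, 0, 0]]' --delta_rot '[[0, 0, 0], [0, 0, 0], [0, 0, 0], [0, 0, 0], [0, 0, 0], [0, 0, 0], [0, 0, 0], [0, 0, 0], [0, 0, 0], [0, 0, 0], [0, 0, 0], [0, 0, 0]]'

```text
clock: 3.95
position: [0.5299, -0.0186, 0.1057]
ee_rot: [-0.001, 0.999, 0.036, 0.001]
contact_force: [-0.3, -0.4, -0.4]
width: 0.0579
gripper_force: 27.3
```

```bash
python3 - <<'E'
from h import *
st(); d=grab('scene','s2'); cv2.imwrite('pics/c3.png',cv2.resize(d['color'][110:290,200:380],None,fx=3.3,fy=3.3,interpolation=2)[:,:,::-1])
E
```

```text
t 3.95 p [ 0.5299 -0.0186  0.1057] xt [0.997 0.072 0.002] zt [ 0.002  0.002 -1.   ] q [-0.17  0.31  1.79  0.    1.04  1.33] w 0.0579 27.344245829153806 [-0.3 -0.4 -0.4]
```

View pics/c3.png

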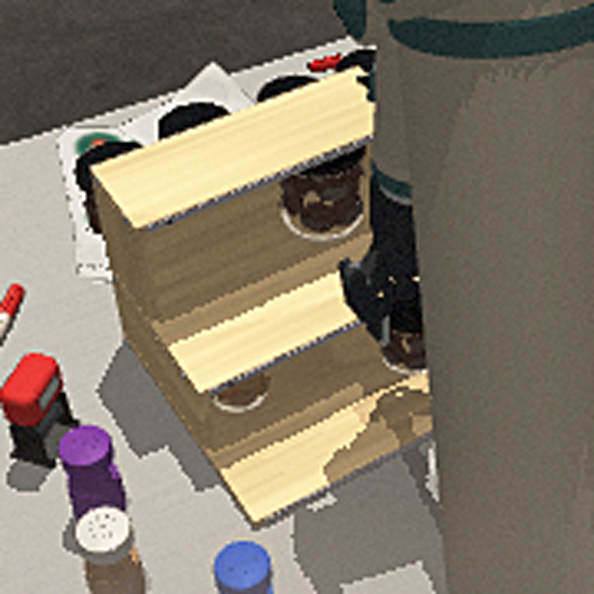

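The jar is held upright in front of the middle board (crop (405,350)). I'll lower it onto the ledge, ease it in and set it down.

Call:
send_rows --xyz '[[-0.002, -0.001, -0.025], [-0.001, -0.001, -0.02], [0, -0.001, -0.009], [0, 0, 0], [0.007, 0.0005, 0], [0.007, 0.0005, 0], [0.007, 0.0005, 0], [0, 0, -0.002], [0, 0, -0.002]]' --delta_rot '[[0, 0, 0], [0, 0, 0], [0, 0, 0], [0, 0, 0], [0, 0, 0], [0, 0, 0], [0, 0, 0], [0, 0, 0], [0, 0, 0]]'

```text
clock: 4.9
position: [0.5482, -0.0246, 0.0487]
ee_rot: [0.001, 0.999, 0.034, 0.002]
contact_force: [-1.4, -0.5, 19.1]
width: 0.0581
gripper_force: 28.6
```

Call:
send_rows --xyz '[[0, 0, 0.001], [0, 0, 0], [0, 0, 0], [0, 0, 0]]' --delta_rot '[[0, 0, 0], [0, 0, 0], [0, 0, 0], [0, 0, 0]]' --gripper 0.078

```text
clock: 5.3
position: [0.546, -0.0242, 0.0481]
ee_rot: [-0.0, 0.999, 0.034, -0.0]
contact_force: [-0.5, -0.4, -0.7]
width: 0.0777
gripper_force: 0.0
```

Call:
send_rows --xyz '[[0, 0, 0.02], [0, 0, 0.04], [0, 0, 0.04], [-0.02, 0, 0.01], [-0.02, 0, 0], [-0.016, -0.003, 0], [0, 0, 0], [0, 0, 0], [0, 0, 0], [0, 0, 0]]' --delta_rot '[[0, 0, 0], [0, 0, 0], [0, 0, 0], [0.51, -7.48, 0], [0.51, -7.48, 0], [0.51, -7.48, 0], [0.51, -7.48, 0], [0.51, -7.48, 0], [0.51, -7.48, 0], [0, 0, 0]]'

```text
clock: 6.3
position: [0.4905, -0.0158, 0.1565]
ee_rot: [-0.027, 0.948, 0.038, 0.315]
contact_force: [0.5, -0.0, 0.1]
width: 0.0776
gripper_force: 0.0
```

```bash
python3 - <<'E'
from h import *
st(); d=grab('scene','s3'); e=grab('top','t3')
c=np.hstack([cv2.resize(d['color'][160:300,230:380],None,fx=2.6,fy=4,interpolation=2),cv2.resize(e['color'][140:280,230:380],None,fx=2.6,fy=4,interpolation=2)])
cv2.imwrite('pics/c4.png',c[:,:,::-1]); print(c.shape)
E
```

```text
t 6.3 p [ 0.4905 -0.0158  0.1565] xt [0.799 0.055 0.598] zt [ 0.594  0.075 -0.801] q [-0.41 -0.02  2.3   0.83  0.43  0.39] w 0.0776 0.0 [ 0.5 -0.   0.1]
(560, 780, 3)
```

View pics/c4.png

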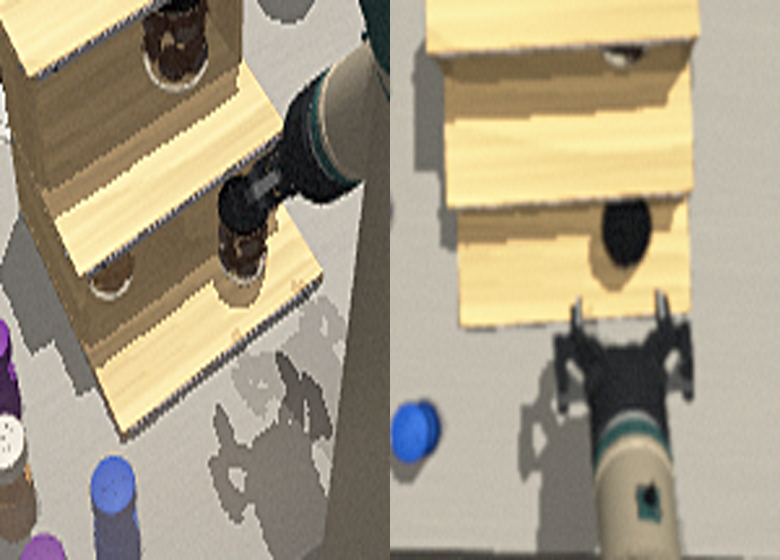

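The jar stands on the ledge, its lid partly under the middle board (right panel, (627,230)). The wrist is close to its limit at this tilt, so I'll ease back to about 25°, set the fingers into a narrow fork and go down.

Call:
send_rows --xyz '[[0, -0.005, 0], [0, -0.005, 0], [0, -0.0025, 0], [0, 0, -0.02], [0, 0, -0.03], [0, 0, -0.03], [0, 0, 0]]' --delta_rot '[[-0.26, 3.9, 0], [-0.26, 3.9, 0], [-0.26, 3.7, 0], [0, 0, 0], [0, 0, 0], [0, 0, 0], [0, 0, 0]]' --gripper 0.03

```text
clock: 7.1
position: [0.4913, -0.028, 0.0748]
ee_rot: [-0.025, 0.975, 0.039, 0.215]
contact_force: [-1.0, -0.3, -0.1]
width: 0.0297
gripper_force: 0.0
```

```bash
python3 - <<'E'
from h import *
st()
E
```

```text
t 7.1 p [ 0.4913 -0.028   0.0748] xt [0.904 0.066 0.422] zt [ 0.418  0.065 -0.906] q [-0.35  0.16  2.25  0.56  0.4   0.66] w 0.0297 0.0 [-1.  -0.3 -0.1]
```

Call:
send_rows --xyz '[[0, 0, -0.02], [0, 0, -0.015], [0.01, 0.0007, 0], [0.01, 0.0007, 0], [0.01, 0.0007, 0], [0.01, 0.0007, 0], [0.01, 0.0007, 0], [0.01, 0.0007, 0], [0.006, 0.0004, 0], [0, 0, 0]]' --delta_rot '[[0, 0, 0], [0, 0, 0], [0, 0, 0], [0, 0, 0], [0, 0, 0], [0, 0, 0], [0, 0, 0], [0, 0, 0], [0, 0, 0], [0, 0, 0]]'

```text
clock: 8.1
position: [0.5612, -0.0247, 0.0444]
ee_rot: [-0.023, 0.974, 0.04, 0.22]
contact_force: [-0.5, 0.3, 0.4]
width: 0.0297
gripper_force: 0.0
```

```bash
python3 - <<'E'
from h import *
st(); d=grab('scene','s4'); e=grab('top','t4')
c=np.hstack([cv2.resize(d['color'][160:300,230:380],None,fx=2.6,fy=4,interpolation=2),cv2.resize(e['color'][140:280,230:380],None,fx=2.6,fy=4,interpolation=2)])
cv2.imwrite('pics/c5.png',c[:,:,::-1])
E
```

```text
t 8.1 p [ 0.5612 -0.0247  0.0444] xt [0.9   0.068 0.431] zt [ 0.428  0.062 -0.902] q [-0.29  0.3   2.16  0.6   0.32  0.66] w 0.0297 3.0324932538405847e-05 [-0.5  0.3  0.4]
```

View pics/c5.png

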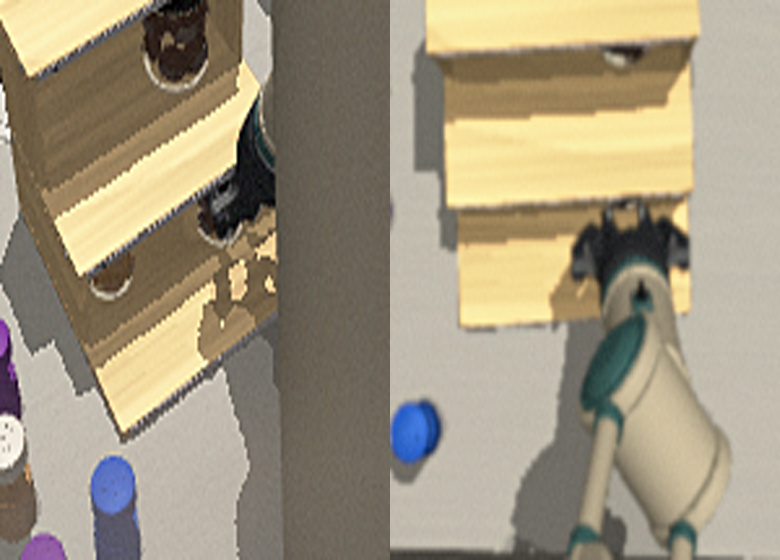

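The fork has the jar almost all the way under the middle board (left panel (220,225)), upright. I'll push it 8 mm more, back off, rise and straighten the tool.

Call:
send_rows --xyz '[[0.005, 0.0003, 0], [0.004, 0.0003, 0], [0, 0, 0], [-0.02, -0.0014, 0], [-0.03, -0.002, 0], [-0.03, -0.002, 0], [0, 0, 0.03], [0, 0.02, 0.04], [0, 0.03, 0.04], [0, 0.04, 0.03], [0, 0.04, 0], [0, 0.04, 0]]' --delta_rot '[[0, 0, 0], [0, 0, 0], [0, 0, 0], [0, 0, 0], [0, 0, 0], [0, 0, 0], [0, 0, 0], [-0.35, 5.1, 0], [-0.35, 5.1, 0], [-0.35, 5.1, 0], [-0.35, 5.1, 0], [-0.35, 5.1, 0]]'

```text
clock: 9.4
position: [0.4931, 0.1318, 0.1533]
ee_rot: [-0.031, 0.998, 0.042, 0.036]
contact_force: [1.6, -1.2, -0.2]
width: 0.0296
gripper_force: 0.0
```

```bash
python3 - <<'E'
from h import *
st(); d=grab('scene','s5'); e=grab('top','t5')
c=np.hstack([cv2.resize(d['color'][160:300,230:380],None,fx=2.6,fy=4,interpolation=2),cv2.resize(e['color'][140:280,190:340],None,fx=2.6,fy=4,interpolation=2)])
cv2.imwrite('pics/c6.png',c[:,:,::-1])
for t in('s5','t5'):
    P=cloud(load(t)); q=P.reshape(-1,3); yaw=np.radians(3.9); ex=np.array([np.cos(yaw),np.sin(yaw)]); ey=np.array([-ex[1],ex[0]])
    dd=q[:,:2]-(.563,.039); X=dd@ex;Y=dd@ey
    m=(X>-.05)&(X<.1)&(Y<.01)&(Y>-.12)&(q[:,2]>.022)&(q[:,2]<.085); print(t,m.sum(), [np.percentile(v[m],[2,10,50,90,98]).round(3) if m.sum() else 0 for v in (X,Y,q[:,2])])
    m=(abs(q[:,0]-.472)<.035)&(abs(q[:,1]-.294)<.035)&(q[:,2]>.08)&(q[:,2]<.1)
    if m.sum(): print('shaker',m.sum(),np.percentile(q[m],[3,50,97],axis=0).round(3).tolist())
E
```

```text
t 9.4 p [0.4931 0.1318 0.1533] xt [0.994 0.081 0.075] zt [ 0.07   0.066 -0.995] q [0.08 0.2  1.83 0.07 1.04 1.54] w 0.0296 0.0 [ 1.6 -1.2 -0.2]
s5 165 [array([0.003, 0.004, 0.011, 0.026, 0.033]), array([-0.084, -0.079, -0.055, -0.038, -0.035]), array([0.025, 0.029, 0.04 , 0.076, 0.079])]
shaker 226 [[0.45, 0.277, 0.081], [0.466, 0.296, 0.092], [0.489, 0.315, 0.096]]
t5 3 [array([0.005, 0.005, 0.005, 0.005, 0.005]), array([-0.064, -0.063, -0.061, -0.058, -0.058]), array([0.025, 0.025, 0.027, 0.028, 0.028])]
shaker 178 [[0.454, 0.279, 0.087], [0.471, 0.298, 0.093], [0.492, 0.317, 0.098]]
```

View pics/c6.png

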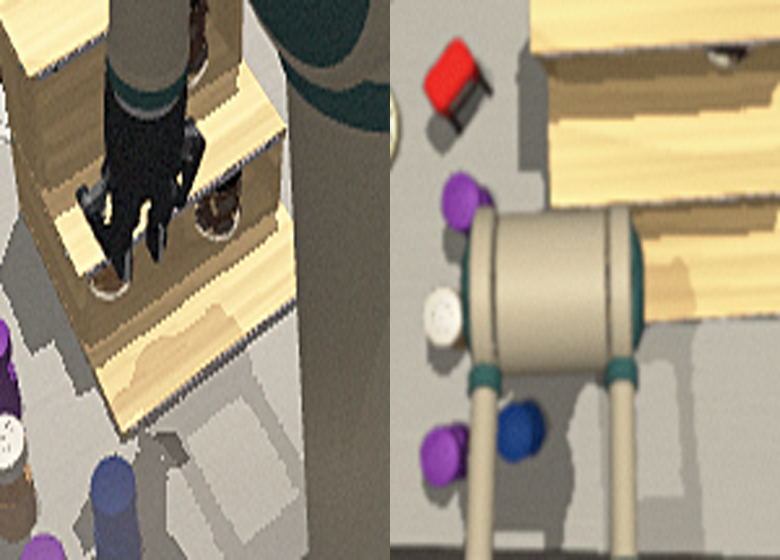

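The short jar stands upright just inside (front at rack x ≈ 0.003, so centre ≈ 0.03). The shaker's white cap measures (0.472, 0.297). Next, the shaker.

Call:
send_rows --xyz '[[0, 0, 0.03], [-0.003, 0.02, 0.03], [-0.003, 0.025, 0], [-0.003, 0.03, 0], [-0.003, 0.03, 0], [-0.003, 0.03, 0], [-0.003, 0.02, 0], [-0.003, 0.01, 0], [0, 0, 0]]' --delta_rot '[[-1.9, 2, 0], [-1.9, 2, 0], [0, 0, 0], [0, 0, 0], [0, 0, 0], [0, 0, 0], [0, 0, 0], [0, 0, 0], [0, 0, 0]]' --gripper 0.085

```text
clock: 10.4
position: [0.4706, 0.2956, 0.2106]
ee_rot: [-0.0, 0.999, 0.042, -0.001]
contact_force: [-0.1, -0.1, -0.7]
width: 0.0849
gripper_force: 0.0
```

```bash
python3 - <<'E'
from h import *
st()
E
```

```text
t 10.4 p [0.4706 0.2956 0.2106] xt [ 0.996  0.085 -0.002] zt [-0.002  0.    -1.   ] q [0.43 0.26 1.58 0.   1.3  1.92] w 0.0849 0.0 [-0.1 -0.1 -0.7]
```

Down to TCP z 0.057 and grip.

Call:
send_rows --xyz '[[0.001, 0.001, -0.03], [0, 0, -0.03], [0, 0, -0.03], [0, 0, -0.03], [0, 0, -0.025], [0, 0, -0.009], [0, 0, 0]]' --delta_rot '[[0, 0, -0.5], [0, 0, -0.5], [0, 0, 0], [0, 0, 0], [0, 0, 0], [0, 0, 0], [0, 0, 0]]'

```text
clock: 11.1
position: [0.4716, 0.2949, 0.056]
ee_rot: [0.0, 0.999, 0.033, -0.002]
contact_force: [0.9, -0.0, 0.3]
width: 0.085
gripper_force: 0.0
```

Call:
send_rows --xyz '[[0, 0, 0], [0, 0, 0], [0, 0, 0], [0, 0, 0], [0, 0, 0], [0, 0, 0], [0, 0, 0], [0, 0, 0], [0, 0, 0], [0, 0, 0]]' --delta_rot '[[0, 0, 0], [0, 0, 0], [0, 0, 0], [0, 0, 0], [0, 0, 0], [0, 0, 0], [0, 0, 0], [0, 0, 0], [0, 0, 0], [0, 0, 0]]' --gripper 0.035 --force 30

```text
clock: 12.1
position: [0.4732, 0.297, 0.0587]
ee_rot: [-0.001, 0.999, 0.033, 0.001]
contact_force: [0.7, 0.6, 5.4]
width: 0.0433
gripper_force: 30.2
```

Call:
send_rows --xyz '[[0, 0, 0.02], [0, 0, 0.04], [0, 0, 0.04], [0, 0, 0.035], [0.0156, -0.025, 0], [0.0156, -0.025, 0], [0.0156, -0.025, 0], [0.0156, -0.025, 0], [0.0156, -0.025, 0], [0.0156, -0.025, 0], [0.0156, -0.025, 0], [0.0156, -0.025, 0]]' --delta_rot '[[0, 0, 0], [0, 0, 0], [0, 0, 0], [0, 0, 0], [0, 0, 0], [0, 0, 0], [0, 0, 0], [0, 0, 0], [0, 0, 0], [0, 0, 0], [0, 0, 0], [0, 0, 0]]'

```text
clock: 13.3
position: [0.5973, 0.0954, 0.1921]
ee_rot: [-0.0, 0.999, 0.033, -0.001]
contact_force: [1.5, 0.1, -1.3]
width: 0.0428
gripper_force: 31.3
```

Call:
send_rows --xyz '[[0, 0, 0], [0, 0, -0.01], [0, 0, 0]]' --delta_rot '[[0, 0, 0], [0, 0, 0], [0, 0, 0]]'

```text
clock: 13.6
position: [0.5951, 0.0971, 0.1803]
ee_rot: [-0.001, 0.999, 0.033, -0.003]
contact_force: [-0.3, -0.2, -1.2]
width: 0.0434
gripper_force: 31.3
```

```bash
python3 - <<'E'
from h import *
st(); d=grab('scene','s6')
cv2.imwrite('pics/c7.png',cv2.resize(d['color'][110:260,200:360],None,fx=4,fy=4,interpolation=2)[:,:,::-1])
E
```

```text
t 13.6 p [0.5951 0.0971 0.1803] xt [ 0.998  0.067 -0.005] zt [-0.005  0.001 -1.   ] q [0.05 0.35 1.52 0.   1.27 1.55] w 0.0434 31.333523782595876 [-0.3 -0.2 -1.2]
```

View pics/c7.png

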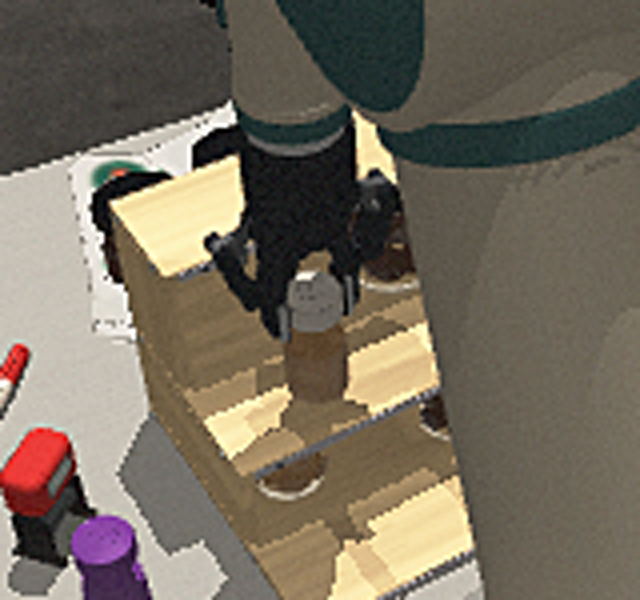

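The shaker is held upright over the upper ledge (crop (318,350)), clear of the stock jars. I'll lower it, move it in and set it down.

Call:
send_rows --xyz '[[0, 0, -0.01], [0, 0, -0.007], [0, 0, 0], [0.01, 0.0007, 0], [0.01, 0.0007, 0], [0.01, 0.0007, 0], [0, 0, 0], [0, 0, -0.003], [0, 0, -0.001]]' --delta_rot '[[0, 0, 0], [0, 0, 0], [0, 0, 0], [0, 0, 0], [0, 0, 0], [0, 0, 0], [0, 0, 0], [0, 0, 0], [0, 0, 0]]'

```text
clock: 14.55
position: [0.6266, 0.0985, 0.1608]
ee_rot: [-0.0, 0.999, 0.033, -0.001]
contact_force: [0.3, 0.5, 3.2]
width: 0.0432
gripper_force: 31.5
```

Call:
send_rows --xyz '[[0, 0, 0.001], [0, 0, 0], [0, 0, 0]]' --delta_rot '[[0, 0, 0], [0, 0, 0], [0, 0, 0]]' --gripper 0.065

```text
clock: 14.85
position: [0.6269, 0.0985, 0.1624]
ee_rot: [-0.0, 0.999, 0.033, -0.0]
contact_force: [0.1, 0.1, -1.5]
width: 0.0648
gripper_force: 0.0
```

Call:
send_rows --xyz '[[0, 0, 0.02], [0, 0, 0.04], [0, 0, 0.04], [-0.02, -0.001, 0.01], [-0.02, -0.001, 0], [-0.02, -0.002, 0], [-0.004, 0, 0], [0, 0, 0], [0, 0, 0], [0, 0, 0]]' --delta_rot '[[0, 0, 0], [0, 0, 0], [0, 0, 0], [0.46, -6.78, 0], [0.46, -6.78, 0], [0.46, -6.78, 0], [0.46, -6.78, 0], [0.46, -6.78, 0], [0.46, -6.78, 0], [0, 0, 0]]'

```text
clock: 15.85
position: [0.5559, 0.0945, 0.2666]
ee_rot: [-0.013, 0.939, 0.031, 0.343]
contact_force: [-0.2, 0.6, -0.9]
width: 0.0648
gripper_force: 0.0
```

Call:
send_rows --xyz '[[0, 0, 0], [0, 0, 0], [0, 0, 0], [0, 0, 0]]' --delta_rot '[[0, 0, 0], [0, 0, 0], [0, 0, 0], [0, 0, 0]]' --gripper 0.024

```text
clock: 16.25
position: [0.5647, 0.0946, 0.2731]
ee_rot: [-0.012, 0.937, 0.031, 0.348]
contact_force: [-0.1, -0.1, -1.3]
width: 0.0244
gripper_force: 0.0
```

```bash
python3 - <<'E'
from h import *
st()
for t in('s','t'):
    P=cloud(grab({'s':'scene','t':'top'}[t],t+'7')); q=P.reshape(-1,3); yaw=np.radians(3.9); ex=np.array([np.cos(yaw),np.sin(yaw)]); ey=np.array([-ex[1],ex[0]])
    dd=q[:,:2]-(.652,.045); X=dd@ex;Y=dd@ey
    m=(X>-.06)&(X<.02)&(Y<.1)&(Y>.01)&(q[:,2]>.12)&(q[:,2]<.205); print(t,m.sum(), [np.percentile(v[m],[2,10,50,90,98]).round(3) if m.sum() else 0 for v in (X,Y,q[:,2])])
E
```

```text
t 16.25 p [0.5647 0.0946 0.2731] xt [0.756 0.05  0.653] zt [ 0.651  0.045 -0.758] q [ 0.03 -0.06  2.02  0.06  0.47  1.49] w 0.0244 0.0 [-0.1 -0.1 -1.3]
s 373 [array([-0.047, -0.045, -0.035, -0.019, -0.009]), array([0.037, 0.042, 0.06 , 0.074, 0.076]), array([0.122, 0.13 , 0.15 , 0.196, 0.198])]
t 269 [array([-0.045, -0.042, -0.028, -0.01 , -0.004]), array([0.036, 0.039, 0.055, 0.071, 0.076]), array([0.128, 0.144, 0.194, 0.198, 0.2  ])]
```

Call:
send_rows --xyz '[[0, 0, -0.03], [0, 0, -0.03], [0, 0, -0.03], [0, 0, -0.03], [0, 0, -0.018], [0, 0, 0]]' --delta_rot '[[0, 0, 0], [0, 0, 0], [0, 0, 0], [0, 0, 0], [0, 0, 0], [0, 0, 0]]'

```text
clock: 16.95
position: [0.5638, 0.0922, 0.1419]
ee_rot: [-0.015, 0.94, 0.031, 0.339]
contact_force: [0.2, 0.0, 1.0]
width: 0.0237
gripper_force: 0.0
```

```bash
python3 - <<'E'
from h import *
st()
E
```

```text
t 16.95 p [0.5638 0.0922 0.1419] xt [0.769 0.049 0.638] zt [ 0.636  0.05  -0.77 ] q [0.01 0.12 2.23 0.39 0.11 1.14] w 0.0237 0.0 [0.2 0.  1. ]
```

Call:
send_rows --xyz '[[0, 0.002, 0], [0.005, 0, 0], [0.01, 0.0007, -0.004], [0.01, 0.0007, -0.004], [0.009, 0.0006, 0], [0.009, 0.0006, 0], [0.009, 0.0006, 0], [0.009, 0.0006, 0], [0.006, 0.0004, 0], [0, 0, 0]]' --delta_rot '[[-0.3, 4, 0], [-0.3, 4, 0], [0, 0, 0], [0, 0, 0], [0, 0, 0], [0, 0, 0], [0, 0, 0], [0, 0, 0], [0, 0, 0], [0, 0, 0]]'

```text
clock: 17.95
position: [0.6322, 0.0997, 0.136]
ee_rot: [-0.014, 0.96, 0.034, 0.279]
contact_force: [-0.3, -0.0, -0.2]
width: 0.0241
gripper_force: 0.2
```

```bash
cat > m.py <<'E'
from h import *
import sys
st()
for t in('s','t'):
    d=grab({'s':'scene','t':'top'}[t],t+sys.argv[1]); P=cloud(d); q=P.reshape(-1,3); yaw=np.radians(3.9); ex=np.array([np.cos(yaw),np.sin(yaw)]); ey=np.array([-ex[1],ex[0]])
    dd=q[:,:2]-(.652,.045); X=dd@ex;Y=dd@ey
    m=(X>-.06)&(X<.05)&(Y<.1)&(Y>.01)&(q[:,2]>.12)&(q[:,2]<.205); print(t,m.sum(), [np.percentile(v[m],[2,10,50,90,98]).round(3) if m.sum() else 0 for v in (X,Y,q[:,2])])
    c=cv2.resize(d['color'][110:260,200:350],None,fx=2.6,fy=4,interpolation=2); C=c if t=='s' else np.hstack([C,c])
cv2.imwrite(f'pics/m{sys.argv[1]}.png',C[:,:,::-1])
E
python3 m.py 8
```

```text
t 17.95 p [0.6322 0.0997 0.136 ] xt [0.842 0.057 0.536] zt [ 0.535  0.046 -0.844] q [0.03 0.23 2.   0.09 0.35 1.46] w 0.0241 0.22820787105956697 [-0.3 -0.  -0.2]
s 186 [array([-0.058, -0.048,  0.005,  0.02 ,  0.029]), array([0.041, 0.049, 0.066, 0.078, 0.09 ]), array([0.123, 0.146, 0.183, 0.198, 0.2  ])]
t 347 [array([-0.053, -0.046, -0.016,  0.002,  0.007]), array([0.014, 0.023, 0.055, 0.089, 0.098]), array([0.126, 0.143, 0.18 , 0.197, 0.203])]
```

View pics/m8.png

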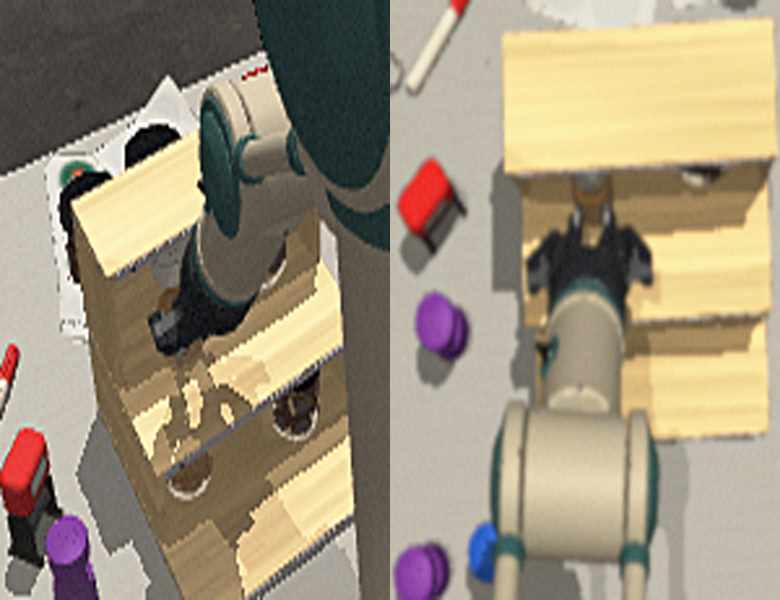

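The shaker is upright and mostly in. I'll push it the last 12 mm gently.

Call:
send_rows --xyz '[[0.004, 0.0003, 0], [0.004, 0.0003, 0], [0.004, 0.0003, 0], [0, 0, 0]]' --delta_rot '[[0, 0, 0], [0, 0, 0], [0, 0, 0], [0, 0, 0]]'

```text
clock: 18.45
position: [0.6439, 0.1006, 0.1361]
ee_rot: [-0.014, 0.96, 0.034, 0.279]
contact_force: [0.1, 0.3, 0.9]
width: 0.024
gripper_force: 0.7
```

Call:
send_rows --xyz '[[-0.02, -0.001, 0], [-0.03, -0.002, 0], [-0.03, -0.002, 0], [-0.02, 0, 0.02], [-0.02, 0, 0.04], [-0.02, 0, 0.04], [-0.02, -0.02, 0.03], [0, -0.04, 0.03], [0, -0.04, 0], [0, -0.04, 0], [0, -0.04, 0], [0, -0.04, 0]]' --delta_rot '[[0, 0, 0], [0, 0, 0], [0, 0, 0], [0, 0, 0], [0, 0, 0], [0, 0, 0], [-0.3, 5, 0], [-0.3, 5, 0], [-0.3, 5, 0], [-0.3, 5, 0], [0, 5, 0], [0, 5, 0]]'

```text
clock: 19.65
position: [0.4831, -0.1264, 0.2964]
ee_rot: [-0.012, 0.999, 0.032, 0.02]
contact_force: [0.9, 0.8, -0.1]
width: 0.024
gripper_force: 0.0
```

```bash
python3 m.py 9; python3 - <<'E'
from h import *
q=cloud(load('s9')).reshape(-1,3); q0=cloud(load('s0')).reshape(-1,3); yaw=np.radians(3.9); ex=np.array([np.cos(yaw),np.sin(yaw)]); ey=np.array([-ex[1],ex[0]])
def rep(n,q,M,xr,yr,zr):
    dd=q[:,:2]-M; X=dd@ex;Y=dd@ey; m=(X>xr[0])&(X<xr[1])&(Y>yr[0])&(Y<yr[1])&(q[:,2]>zr[0])&(q[:,2]<zr[1])
    print(n,m.sum(),*(np.percentile(v[m],[3,50,97]).round(3) for v in (X,Y,q[:,2])) if m.sum() else [])
H=(.652,.045);L=(.563,.039)
rep('shaker',q,H,(-.05,.06),(.01,.1),(.112,.205))
for a in (q0,q): rep('tall',a,H,(-.02,.065),(-.12,-.015),(.115,.2)); rep('stock short',a,L,(0,.16),(.02,.12),(.02,.08))
rep('short',q,L,(-.05,.1),(-.12,.0),(.022,.085))
E
```

```text
t 19.65 p [ 0.4831 -0.1264  0.2964] xt [0.997 0.064 0.04 ] zt [ 0.038  0.026 -0.999] q [-0.42  0.11  1.56  0.04  1.45  1.08] w 0.024 0.0 [ 0.9  0.8 -0.1]
s 357 [array([-0.01 , -0.008,  0.001,  0.016,  0.024]), array([0.037, 0.043, 0.061, 0.076, 0.078]), array([0.122, 0.129, 0.149, 0.195, 0.197])]
t 127 [array([-0.008, -0.007, -0.002,  0.004,  0.011]), array([0.037, 0.04 , 0.056, 0.071, 0.075]), array([0.124, 0.131, 0.178, 0.197, 0.199])]
shaker 381 [-0.01   0.001  0.02 ] [0.038 0.061 0.078] [0.116 0.149 0.197]
tall 420 [0.003 0.015 0.055] [-0.097 -0.058 -0.03 ] [0.122 0.16  0.197]
stock short 89 [0.022 0.029 0.048] [0.059 0.082 0.101] [0.023 0.034 0.059]
tall 419 [0.004 0.015 0.054] [-0.098 -0.058 -0.03 ] [0.122 0.159 0.197]
stock short 88 [0.023 0.029 0.048] [0.06  0.083 0.101] [0.023 0.036 0.058]
short 167 [0.003 0.011 0.03 ] [-0.084 -0.054 -0.035] [0.025 0.041 0.078]
```

View pics/m9.png

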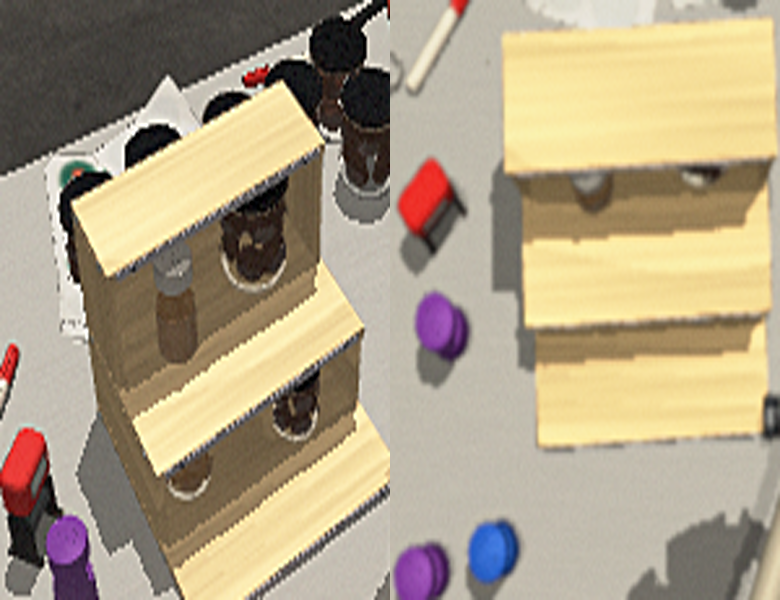

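Both are in and upright, and the stock jars have not moved. The shaker's centre is at rack x ≈ 0.014, against a limit of 0.008. There is plenty of time, so I'll add one more gentle push of about 7 mm with closed fingers, which reach further.

Call:
send_rows --xyz '[[0.015, 0.037, 0], [0.015, 0.037, 0], [0.015, 0.037, 0], [0.015, 0.037, 0], [0.015, 0.037, 0], [0.0, 0.037, 0], [0, 0, 0], [0, 0, 0]]' --delta_rot '[[0.33, -5, 0], [0.33, -5, 0], [0.33, -5, 0], [0.33, -5, 0], [0.33, -5, 0], [0.33, -5, 0], [0, 0, 0], [0, 0, 0]]' --gripper 0.0

```text
clock: 20.55
position: [0.5568, 0.099, 0.2955]
ee_rot: [-0.021, 0.96, 0.036, 0.279]
contact_force: [-0.1, -0.2, 0.6]
width: 0.0002
gripper_force: 0.0
```

```bash
python3 -c "
from h import *
st()"
```

```text
t 20.55 p [0.5568 0.099  0.2955] xt [0.842 0.057 0.536] zt [ 0.533  0.061 -0.844] q [ 0.02 -0.05  1.87  0.07  0.76  1.48] w 0.0002 0.0 [-0.1 -0.2  0.6]
```

Call:
send_rows --xyz '[[0.005, -0.003, -0.03], [0.005, 0, -0.04], [0.005, 0, -0.04], [0.005, 0, -0.03], [0.005, 0, -0.02], [0.01, 0.0007, 0], [0.01, 0.0007, 0], [0.01, 0.0007, 0], [0.01, 0.0007, 0], [0.01, 0.0007, 0], [0.009, 0.0006, 0], [0, 0, 0]]' --delta_rot '[[0, 0, 0], [0, 0, 0], [0, 0, 0], [0, 0, 0], [0, 0, 0], [0, 0, 0], [0, 0, 0], [0, 0, 0], [0, 0, 0], [0, 0, 0], [0, 0, 0], [0, 0, 0]]'

```text
clock: 21.75
position: [0.6438, 0.0988, 0.1366]
ee_rot: [-0.021, 0.959, 0.034, 0.28]
contact_force: [-0.6, -0.0, 0.3]
width: 0.0001
gripper_force: 0.1
```

Call:
send_rows --xyz '[[0.003, 0, 0], [0, 0, 0]]' --delta_rot '[[0, 0, 0], [0, 0, 0]]'

```text
clock: 21.95
position: [0.6449, 0.0987, 0.1357]
ee_rot: [-0.021, 0.96, 0.034, 0.279]
contact_force: [-1.0, 0.6, 0.3]
width: -0.0001
gripper_force: 0.2
```

Call:
send_rows --xyz '[[-0.02, -0.001, 0], [-0.03, -0.002, 0], [-0.03, -0.002, 0], [-0.02, 0, 0.02], [-0.02, 0, 0.04], [-0.02, 0, 0.04], [-0.02, -0.02, 0.03], [0, -0.04, 0.03], [0, -0.04, 0], [0, -0.04, 0], [0, -0.04, 0], [0, -0.04, 0]]' --delta_rot '[[0, 0, 0], [0, 0, 0], [0, 0, 0], [0, 0, 0], [0, 0, 0], [0, 0, 0], [-0.3, 5, 0], [-0.3, 5, 0], [-0.3, 5, 0], [-0.3, 5, 0], [0, 5, 0], [0, 5, 0]]'

```text
clock: 23.15
position: [0.4847, -0.1281, 0.2963]
ee_rot: [-0.019, 0.999, 0.031, 0.02]
contact_force: [-0.1, 0.1, -0.4]
width: -0.0
gripper_force: 0.0
```

```bash
python3 m.py 10; python3 - <<'E'
from h import *
q=cloud(load('s10')).reshape(-1,3); yaw=np.radians(3.9); ex=np.array([np.cos(yaw),np.sin(yaw)]); ey=np.array([-ex[1],ex[0]])
dd=q[:,:2]-(.652,.045); X=dd@ex;Y=dd@ey
for z0,z1 in((.115,.14),(.14,.16),(.16,.18),(.18,.2)):
    m=(X>-.05)&(X<.06)&(Y>.01)&(Y<.1)&(q[:,2]>z0)&(q[:,2]<z1); print(z0,m.sum(),np.percentile(X[m],[3,50]).round(4),Y[m].mean().round(4))
m=(X>-.02)&(X<.065)&(Y>-.12)&(Y<-.015)&(q[:,2]>.115)&(q[:,2]<.2); print('tall',np.percentile(X[m],[3,50]),np.percentile(Y[m],[3,50,97]))
E
```

```text
t 23.15 p [ 0.4847 -0.1281  0.2963] xt [0.997 0.062 0.04 ] zt [ 0.038  0.04  -0.998] q [-0.44  0.12  1.55  0.05  1.45  1.07] w -0.0 0.0 [-0.1  0.1 -0.4]
s 337 [array([-0.004, -0.002,  0.006,  0.021,  0.029]), array([0.037, 0.043, 0.062, 0.076, 0.078]), array([0.121, 0.128, 0.149, 0.195, 0.197])]
t 96 [array([-0.002, -0.001,  0.002,  0.009,  0.012]), array([0.038, 0.043, 0.056, 0.071, 0.076]), array([0.12 , 0.13 , 0.149, 0.193, 0.197])]
0.115 91 [-0.0036  0.001 ] 0.063
0.14 122 [-0.0029  0.0118] 0.059
0.16 18 [-0.0027  0.0043] 0.0634
0.18 118 [-0.003   0.0066] 0.0593
tall [0.00378684 0.01550577] [-0.09668349 -0.05785686 -0.02994857]
```

The shaker's front is now at about -3 mm, so its centre is at about 0.020. It is upright, the stock jars have not moved and the arm is clear.

```bash
python3 -c "
from rig import order
print(order.sign_off())"
```

```text
the job is handed in; nothing more can be done
None
```

The job is handed in: by the last camera measurements the dark short jar stands upright under cover on the lower tier (not sticking out) and the shaker on the upper tier (about 3 mm out), with the stock jars not measurably moved and the arm clear; no verdict was returned.

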